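# Start the stop-clocks of the rusting test in order

### The arm

A 6-joint arm with a two-finger parallel gripper is mounted at the origin on the work surface. World frame = base frame: x ahead of the robot, y to its left, z up, the work surface at z = 0. Lengths are in m, angles in rad, forces in N, time in s.
With the tool pointing down it reaches from about 0.3 to 0.85 m from the base axis. Payload 4.2 kg.
Tool frame: the origin (TCP) lies at the centre of the arm's flange, where the gripper is bolted on; the fingertips stand 191 mm ahead of it and the grasp point (between the pads) lies 172 mm ahead of it (arm.finger_overhang is the distance from the TCP to the fingertips, in m); z points along the fingers, x is the direction in which the jaws open and shut, and the axes are right-handed (so a half turn about z gives the same grasp; the last joint's range is limited). The gripper opens to 91 mm and grips with 3 to 60 N. Pads are 32 mm wide; open, the fingers measure 118 mm over their backs; the gripper's body (76 mm by 178 mm) begins 60 mm behind the grasp point.
Start: joints at [1.183, 0.32, 1.565, -0, 1.257, -0.02], TCP at [0.207, 0.537, 0.405] pointing down, gripper open.
Joint ranges: [-3.11, 3.11], [-0.84, 2.01], [0.21, 2.61], [-1.34, 4.49], [0.05, 2.63], [-2.56, 2.56]. Speed limits (rad/s): [2.57, 2.57, 3.14, 3.14, 3.14, 3.14].

### API

Orientations are given as a unit quaternion [w, x, y, z].
In Python, from rig import arm gives the robot as it stands. The module is installed in compiled form; this text tells all that it offers. Calls block until the motion is done:
- arm.move_pose(position, orientation): joint-space move of the TCP to a pose.
- arm.move_linear(position, rot=None, v=0.15): straight line of the TCP; rot=None keeps the orientation; v is the mean speed in m/s.
- arm.movej(angles): joint-space move.
- arm.command_gripper(opening): finger opening in m; the grip force is fixed at half the most; returns when the fingers have stopped.
- arm.sleep(seconds).
- arm.solve_ik(position, orientation): joint angles nearest the present ones, or None.
- arm.observe(): the state.
- arm.capture(name): name is "side" or "top" or "wrist"; returns a dict with "img" (400x640x3 uint8, red, green, blue), "vertical_fov" (degrees; the focal length in pixels is half the picture's height over the tangent of half this angle, whatever the lens; pixels are square), "cx", "cy" (the principal point, pixels), "world_from_camera" (4x4, takes a point from camera to world coordinates). Camera axes: x right, y down, z forward; pixel columns grow to the right and rows downward; lengths in m; the calibration is good to about 2 mm. A picture is of the moment at which its call begins. There is no depth.
A pose or a line that the arm cannot do raises arm.IKError and nothing moves.
- arm.sign_off(): hands the job in, once; it reports no verdict.
Trained networks look in a picture, given as the dict that the camera call returned (one of the last four; its "shot" number tells which), for a name from the list of things; names that differ only in an ending like _2 or _b are one class to them, and where a whole thing is asked for, a point or a joint stands for the part that bears it (a point fixed in the world has none). Each returns a list of dicts, best first, with "score" (0 to 1); they miss things now and then, are a little off and sometimes report something else, mostly with a low value. They report only what shows in the picture. A call takes as long as a camera call.
- arm.look_for(picture, target): "centre" ([x, y, z] in m, in world coordinates, good to about 4 mm: the middle of the surface that is visible of it).
- arm.regions_of(picture, target): "pixels" (400x640 bool, what is visible of it).
The state is a dict: "t": time; "q": joint angles; "dq": joint speeds; "joint_efforts": joint torques, N m; "tool_pos": TCP position; "tool_rot": TCP orientation; "force": force on the tool from outside, world axes, zero at the start; "moment": the same for the moment, N m; "gripper_width": finger opening in m.
Only numpy, scipy, OpenCV 4.12 (cv2) and the standard library are available. Lean on these libraries where they do the work, as an engineer would, in place of code of your own. Each camera call takes 0.05 s, during which the arm holds its last target.

### The job

Start the three stop-clocks of the rusting test one after another: first the clock on the tray with the tall slim measuring cylinder, then the one with the cone-shaped flask, last the one with the squat jar. Press each clock's start key gently with the fingertips until it is well down; it stays down by itself. Leave the clocks, the glassware and everything else standing where they are, lift nothing, and finish with the hand clear.

Things in the scene. Friction and masses are not known exactly. Their poses are not given: they have to be found in the camera images.
- clock_cylinder: stop-clock on the same tray as the cylinder: loose grey case 90 (own x) x 70 (own y) x 26 mm high, 0.25 to 0.5 kg, with a dark display window on the half towards its -x and one white start key on the half towards its +x. The three clocks look alike; each stands on its own tray, beyond the vessel as the robot sees it (farther from the robot, at the tray's +x half), turned up to about 0.45 rad. Origin: centre of its underside, on the tray floor 4 mm above the bench; z up
- key_cylinder (a joint): travel of this clock's start key in m: 0 = up (starts at 0 to 0.001), 0.008 = fully down. It moves straight down under about 3 N and stays where it is pressed to; the clock runs from 0.004 on. Its cap is sprung (3 N per mm, up to 6 mm of give): the first 1 mm of a push is taken up by the cap, and past the end of the travel it gives a few mm more. Over 30 N is too hard
- key_cylinder_top (a point): centre of the top face of that start key (28 mm along the clock's x, 46 mm along its y), 20 mm from the clock's centre towards its +x; about 47 mm above the bench (17 mm above the case) when up, about 39 mm when down; it moves with the key and cap
- cylinder: the tall slim measuring cylinder, clear glass: 163 mm tall including its black rubber stopper, tube 30 mm across, round foot 60 mm across, an iron nail seen inside; loose, stands on its tray between the robot and the clock, 0.11 to 0.16 m from the clock's centre. Origin: centre of its underside, z up. Only to tell the trays apart; not to be touched
- tray_cylinder: white tray holding the cylinder and its clock, fixed to the bench: 250 (own x) x 190 (own y) mm, rim 18 mm high, floor and walls 4 mm thick. Origin: centre of its underside. The three trays stand side by side in any order, turned up to 0.2 rad
- clock_flask: stop-clock on the same tray as the flask: loose grey case 90 (own x) x 70 (own y) x 26 mm high, 0.25 to 0.5 kg, with a dark display window on the half towards its -x and one white start key on the half towards its +x. The three clocks look alike; each stands on its own tray, beyond the vessel as the robot sees it (farther from the robot, at the tray's +x half), turned up to about 0.45 rad. Origin: centre of its underside, on the tray floor 4 mm above the bench; z up
- key_flask (a joint): travel of this clock's start key in m: 0 = up (starts at 0 to 0.001), 0.008 = fully down. It moves straight down under about 3 N and stays where it is pressed to; the clock runs from 0.004 on. Its cap is sprung (3 N per mm, up to 6 mm of give): the first 1 mm of a push is taken up by the cap, and past the end of the travel it gives a few mm more. Over 30 N is too hard
- key_flask_top (a point): centre of the top face of that start key (28 mm along the clock's x, 46 mm along its y), 20 mm from the clock's centre towards its +x; about 47 mm above the bench (17 mm above the case) when up, about 39 mm when down; it moves with the key and cap
- flask: the cone-shaped flask, clear glass: 134 mm tall including its black rubber stopper, 82 mm across at the base, neck 32 mm, an iron nail seen inside; loose, stands on its tray between the robot and the clock, 0.11 to 0.16 m from the clock's centre. Origin: centre of its underside, z up. Only to tell the trays apart; not to be touched
- tray_flask: white tray holding the flask and its clock, fixed to the bench: 250 (own x) x 190 (own y) mm, rim 18 mm high, floor and walls 4 mm thick. Origin: centre of its underside. The three trays stand side by side in any order, turned up to 0.2 rad
- clock_jar: stop-clock on the same tray as the jar: loose grey case 90 (own x) x 70 (own y) x 26 mm high, 0.25 to 0.5 kg, with a dark display window on the half towards its -x and one white start key on the half towards its +x. The three clocks look alike; each stands on its own tray, beyond the vessel as the robot sees it (farther from the robot, at the tray's +x half), turned up to about 0.45 rad. Origin: centre of its underside, on the tray floor 4 mm above the bench; z up
- key_jar (a joint): travel of this clock's start key in m: 0 = up (starts at 0 to 0.001), 0.008 = fully down. It moves straight down under about 3 N and stays where it is pressed to; the clock runs from 0.004 on. Its cap is sprung (3 N per mm, up to 6 mm of give): the first 1 mm of a push is taken up by the cap, and past the end of the travel it gives a few mm more. Over 30 N is too hard
- key_jar_top (a point): centre of the top face of that start key (28 mm along the clock's x, 46 mm along its y), 20 mm from the clock's centre towards its +x; about 47 mm above the bench (17 mm above the case) when up, about 39 mm when down; it moves with the key and cap
- jar: the squat straight-sided jar, clear glass with a flat black lid: 69 mm tall, 77 mm across, an iron nail seen inside; loose, stands on its tray between the robot and the clock, 0.11 to 0.16 m from the clock's centre. Origin: centre of its underside, z up. Only to tell the trays apart; not to be touched
- tray_jar: white tray holding the jar and its clock, fixed to the bench: 250 (own x) x 190 (own y) mm, rim 18 mm high, floor and walls 4 mm thick. Origin: centre of its underside. The three trays stand side by side in any order, turned up to 0.2 rad
- bung: black rubber bung, 26 mm wide, 24 mm tall, on the tray of the cylinder; a bystander, loose. Origin: its underside, in the middle
- cork: cork, 26 mm wide, 26 mm tall, on the tray of the flask; a bystander, loose. Origin: its underside, in the middle
- dropper: small white bottle, 24 mm wide, 60 mm tall, on the tray of the jar; a bystander, loose. Origin: its underside, in the middle
- beaker: empty glass beaker, 68 mm wide, 90 mm tall, beyond the trays; a bystander, loose. Origin: its underside, in the middle
- dish: clear shallow dish, 90 mm wide, 16 mm tall, beyond the trays; a bystander, loose. Origin: its underside, in the middle
- spatula: spatula 170 mm long lying crosswise beyond the trays; a bystander, loose. Its own x runs along it
- wash_bottle: white bottle 60 mm wide, 150 mm tall, beyond the trays; a bystander, loose. Origin: its underside, in the middle

How it is judged:
On the way, in this order (a step that is already met when the one before it is completed fails the run):
1. the clock beside the measuring cylinder is started first, the other two not yet (value of joint key_cylinder above 0.004 m and value of joint each of key_flask, key_jar below 0.004 m), for 0.1 s.
2. then the clock beside the flask, the jar's not yet (value of joint each of key_cylinder, key_flask above 0.004 m and value of joint key_jar below 0.004 m), for 0.1 s.
3. last the clock beside the jar (value of joint each of key_cylinder, key_flask, key_jar above 0.004 m), for 0.1 s.
At the end, for the whole second after the job is handed in: All three start keys are down (more than 4 mm of their 8 mm); clocks and vessels upright (within 0.1 rad), within 20 mm of where they stood and at rest; bystanders within 30 mm of where they stood (all of step 3 and distance of each of cylinder, flask, jar, clock_cylinder, clock_flask, clock_jar from where it was at the start of the episode below 0.02 m and angle between each of cylinder, flask, jar, clock_cylinder, clock_flask, clock_jar's own z axis and vertical below 0.1 rad and distance of each of bung, cork, dropper, beaker, dish, spatula, wash_bottle from where it was at the start of the episode below 0.03 m and linear speed of each of clock_cylinder, clock_flask, clock_jar below 0.02 m/s); the robot touches nothing.
It fails at once if a clock is started out of order ((value of joint key_flask above 0.004 m and value of joint key_cylinder below 0.004 m) or (value of joint key_jar above 0.004 m and value of joint key_flask below 0.004 m)).
It fails at once if a clock is pressed or knocked hard (over 30 N) (contact force between any of the arm, the fingers and clock_cylinder above 30 N or contact force between any of the arm, the fingers and clock_flask above 30 N or contact force between any of the arm, the fingers and clock_jar above 30 N).
It fails at once if a clock is lifted (its underside over 15 mm above the tray floor), or shoved more than 20 mm (height (world z) of any of clock_cylinder, clock_flask, clock_jar above 0.019 m or distance of any of clock_cylinder, clock_flask, clock_jar from where it was at the start of the episode above 0.02 m).
It fails at once if a vessel is shoved more than 20 mm, lifted or tipped (distance of any of cylinder, flask, jar from where it was at the start of the episode above 0.02 m or angle between any of cylinder, flask, jar's own z axis and vertical above 0.3 rad).
It fails at once if a bystander is moved more than 30 mm (distance of any of bung, cork, dropper, beaker, dish, spatula, wash_bottle from where it was at the start of the episode above 0.03 m).
It also fails if it takes over 54 s, if anything falls off the work surface, if the arm or the gripper's body presses on something with over 40 N, if the wrist force passes 120 N, or if a joint passes its speed limit or range.

## Working session

There is one attempt and no reset: what is moved stays moved. The work goes in short steps, each a Python script; the robot and the scene stay as the last script left them, time stands still between calls to the robot, and variables do not carry over. Pictures are saved under pics/ and viewed, and the job is handed in when it is done.

```bash
mkdir -p pics
cat > look.py <<'E'
from rig import arm
import cv2, numpy as np, pickle,sys
o=arm.observe(); print(o['t'],o['tool_pos'],o['tool_rot'],o['force'],o['gripper_width'])
for n in ['top','side']:
    p=arm.capture(n); cv2.imwrite(f'pics/{n}{sys.argv[1]}.png',p['img'][:,:,::-1])
    pickle.dump(p,open(f'{n}.pkl','wb'))
    print(n,p['vertical_fov'],p['cx'],p['cy'],p['world_from_camera'].round(3).tolist())
    for t in ['cylinder','flask','jar','clock_cylinder','key_cylinder_top','key_flask_top','key_jar_top']:
        print(t,[(round(r['score'],2),np.round(r['centre'],3).tolist()) for r in arm.look_for(p,t)])
print(arm.observe()['t'])
E
python3 look.py 0
```

```text
0.0 [0.20667848 0.53640193 0.4039066 ] [ 4.80300607e-04  8.24483296e-01  5.65885590e-01 -7.50516423e-04] [0.01586089 0.91817738 0.09687635] 0.09126838153574401
top 45.42832657911612 313.8054986325031 203.80338807328974 [[0.011, -0.988, 0.156, 0.412], [-1.0, -0.01, 0.011, -0.017], [-0.009, -0.156, -0.988, 1.23], [0.0, 0.0, 0.0, 1.0]]
cylinder [(0.75, [0.458, -0.004, 0.019])]
flask [(0.92, [0.457, 0.267, 0.058])]
jar [(0.76, [0.436, -0.28, 0.071]), (0.34, [0.618, 0.265, 0.049]), (0.17, [0.598, 0.264, 0.025])]
clock_cylinder [(0.83, [0.6, -0.017, 0.03]), (0.42, [0.748, -0.189, 0.008])]
key_cylinder_top [(0.45, [0.625, -0.023, 0.051])]
key_flask_top [(0.74, [0.747, -0.192, 0.008]), (0.61, [0.616, 0.267, 0.042])]
key_jar_top [(0.66, [0.494, -0.2, 0.04]), (0.51, [0.584, -0.265, 0.042])]
side 45.355486261834365 319.98281484100244 195.23814876861906 [[0.965, -0.177, 0.196, 0.366], [-0.263, -0.594, 0.76, -0.779], [-0.018, -0.785, -0.62, 0.693], [0.0, 0.0, 0.0, 1.0]]
cylinder [(0.59, [0.456, -0.014, 0.077]), (0.36, [0.6, -0.038, 0.03])]
flask [(0.72, [0.456, 0.262, 0.054]), (0.24, [0.575, -0.273, 0.044])]
jar [(0.55, [0.429, -0.307, 0.08]), (0.4, [0.615, 0.253, 0.049])]
clock_cylinder [(0.72, [0.6, -0.038, 0.03]), (0.55, [0.613, 0.255, 0.048])]
key_cylinder_top [(0.54, [0.618, -0.031, 0.048])]
key_flask_top [(0.63, [0.616, 0.258, 0.05]), (0.17, [0.717, 0.28, 0.076])]
key_jar_top [(0.62, [0.575, -0.27, 0.045])]
0.8
```

View pics/top0.png

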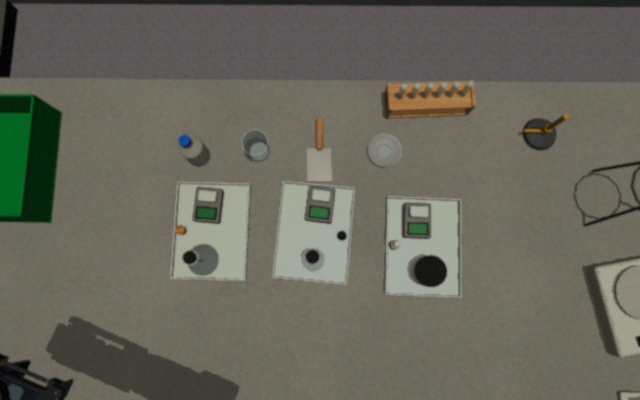

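View pics/side0.png

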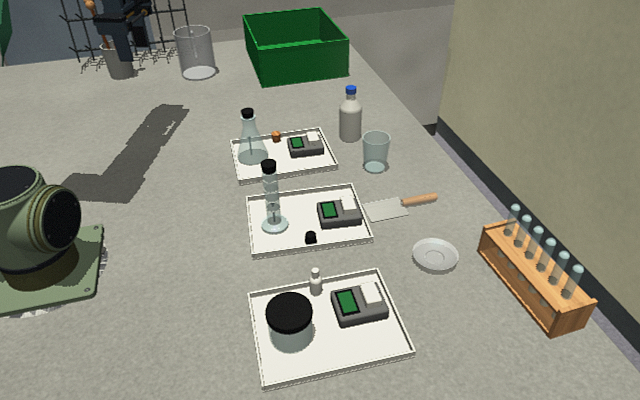

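The top view shows the flask tray on the left with its key at about (209,196), the cylinder tray in the middle with its key at (321,193), and the jar tray on the right with its key at (418,211). Next I'll segment the keys and triangulate them from both cameras.

```bash
cat > keys.py <<'E'
import cv2, numpy as np, pickle
def ray(p,uv):
    f=200/np.tan(np.radians(p['vertical_fov'])/2); W=p['world_from_camera']
    d=W[:3,:3]@np.array([(uv[0]-p['cx'])/f,(uv[1]-p['cy'])/f,1]); return W[:3,3],d
def onz(p,uv,z):
    c,d=ray(p,uv); return c+d*(z-c[2])/d[2]
def proj(p,X):
    f=200/np.tan(np.radians(p['vertical_fov'])/2); W=p['world_from_camera']
    c=W[:3,:3].T@(np.array(X)-W[:3,3]); return [p['cx']+f*c[0]/c[2],p['cy']+f*c[1]/c[2]]
if __name__=='__main__':
    seeds={'top':dict(cylinder=(321,193),flask=(209,196),jar=(418,211)),'side':dict(cylinder=(348,206),flask=(315,137),jar=(373,293))}
    for n in seeds:
        p=pickle.load(open(n+'.pkl','rb')); img=p['img']; tiles=[]
        for k,(u,v) in seeds[n].items():
            g=img.min(2)
            ref=g[v-1:v+2,u-1:u+2].mean()
            m=(g>ref*0.75).astype(np.uint8)
            cc=cv2.connectedComponentsWithStats(m,connectivity=4); l=cc[1][v,u]
            st=cc[2][l]; 
            r=cv2.minAreaRect(np.argwhere(cc[1]==l)[:,::-1].astype(np.float32))
            print(n,k,ref,st.tolist(),cc[3][l],r,onz(p,cc[3][l],.047).round(4))
            tiles.append(cv2.resize(img[v-40:v+40,u-40:u+40],(260,260),interpolation=cv2.INTER_CUBIC))
        cv2.imwrite(f'pics/z{n}.png',np.hstack(tiles)[:,:,::-1])
E
python3 keys.py
```

```text
top cylinder 154.88888888888889 [312, 189, 18, 12, 179] [320.7150838 194.8547486] ((320.743896484375, 194.80487060546875), (17.337753295898438, 10.270133018493652), 6.34019136428833) [ 0.6212 -0.0209  0.047 ]
top flask 149.55555555555554 [198, 190, 18, 12, 176] [206.47159091 195.28409091] ((206.47132873535156, 195.3155975341797), (17.292325973510742, 10.140003204345703), 5.19442892074585) [0.6173 0.2669 0.047 ]
top jar 155.66666666666666 [411, 206, 18, 11, 181] [419.34254144 210.83425414] ((419.5, 211.0), (10.0, 17.0), 90.0) [ 0.583  -0.2674  0.047 ]
side cylinder 228.33333333333334 [245, 182, 164, 72, 5245] [311.81201144 218.81734986] ((327.1930236816406, 214.3326416015625), (59.03388214111328, 160.91416931152344), 82.76307678222656) [ 0.5338 -0.0564  0.047 ]
side flask 229.55555555555554 [289, 131, 31, 10, 123] [310.17073171 135.41463415] ((304.0, 135.5), (9.0, 30.0), 90.0) [0.6119 0.2626 0.047 ]
side jar 226.33333333333334 [247, 267, 169, 120, 8516] [328.48215124 333.65817285] ((328.0117492675781, 322.55291748046875), (95.44941711425781, 157.9253692626953), 77.47119140625) [ 0.4896 -0.3333  0.047 ]
```

Both views agree to within about 10 mm. I'll close the gripper and hover high over the cylinder's key.

```bash
cat > h.py <<'E'
from rig import arm
import numpy as np, cv2
OV=arm.finger_overhang; s=np.sqrt(.5)
K=dict(cylinder=(.6205,-.0225),flask=(.6170,.2665),jar=(.5815,-.268))
def q(psi):  # jaw axis angle in world
    return [0,np.cos(psi/2),np.sin(psi/2),0]
def hover(k,psi,z=.25):
    arm.move_pose([*K[k],z+OV],q(psi))
def snap(n,f):
    p=arm.capture(n); cv2.imwrite(f'pics/{f}.png',p['img'][:,:,::-1]); return p
def press(k,fmax=7,zmin=.0355):
    o=arm.observe(); f0=np.mean([arm.observe()['force'][2]]); 
    arm.move_linear([*K[k],.060+OV],v=.12); arm.sleep(.2)
    f0=arm.observe()['force'][2]; z=.060; log=[]
    while True:
        z-=.001
        arm.move_linear([*K[k],z+OV],v=.02); arm.sleep(.05)
        o=arm.observe(); f=o['force'][2]-f0
        log.append((round(z,4),round(float(o['tool_pos'][2]-OV),4),round(float(f),1)))
        if abs(f)>fmax or z<=zmin: break
    print(log)
    arm.move_linear([*K[k],.12+OV],v=.08)
    arm.move_linear([*K[k],.25+OV],v=.25)
    print('t',arm.observe()['t'])
E
python3 - <<'E'
from h import *
arm.command_gripper(0.0)
for p in (np.pi/2,-np.pi/2): print(arm.solve_ik([*K['cylinder'],.25+OV],q(p)))
hover('cylinder',np.pi/2)
o=arm.observe();print(o['t'],o['tool_pos'],o['q'],o['force'],o['gripper_width'],OV)
snap('side','hs');snap('top','ht');snap('wrist','hw')
E
```

```text
[-5.47675268e-02  3.74625024e-01  1.39085120e+00 -4.44089210e-16
  1.37611643e+00 -1.62556385e+00]
[-5.47675268e-02  3.74625024e-01  1.39085120e+00 -4.44089210e-16
  1.37611643e+00  1.51602880e+00]
4.6417 [ 0.62046845 -0.02169004  0.44076266] [-5.35372743e-02  3.74576639e-01  1.39101790e+00  3.05094874e-04
  1.37615030e+00 -1.62544927e+00] [-0.31902364 -0.40089789 -0.22141269] 0.00025561399418436875 0.1908
```

```bash
cd pics; python3 -c "
import cv2,numpy as np
a=[cv2.resize(cv2.imread(f),(480,300)) for f in('hs.png','ht.png','hw.png')]
cv2.imwrite('h3.png',np.vstack([np.hstack(a[:1]),a[2]]));"
```

```text
(no output)
```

View pics/h3.png

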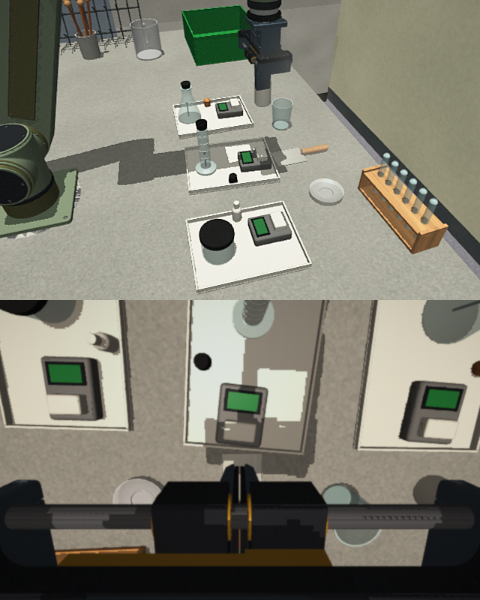

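View pics/ht.png

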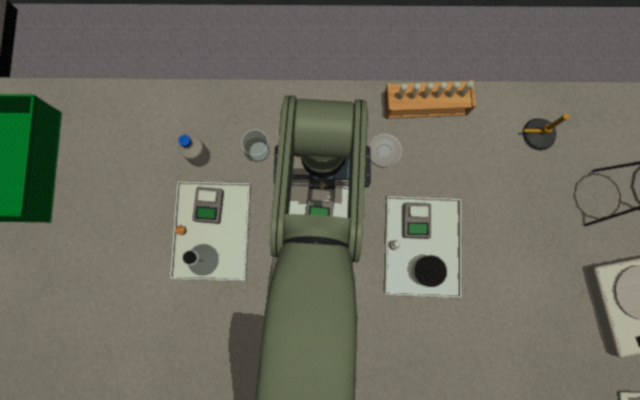

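The hover pictures show the hand above the middle clock, with the body's long axis along y. Next I'll check where the wrist camera sits and use its view to check the key positions.

Run:
```python
from h import *
from keys import proj,onz
p=snap('wrist','w2'); im=p['img'].copy()
print(p['world_from_camera'].round(3).tolist())
for k in K:
    u=proj(p,[*K[k],.047]); print(k,u)
    cv2.circle(im,(int(u[0]),int(u[1])),4,(255,0,0),1)
    for r in arm.look_for(p,'key_jar_top'): print(r['score'],r['centre']) if k=='jar' else 0
cv2.imwrite('pics/w2.png',im[:,:,::-1])
```

```text
[[-0.002, 0.966, 0.259, 0.548], [1.0, 0.002, -0.0, -0.021], [-0.001, 0.259, -0.966, 0.421], [0.0, 0.0, 0.0, 1.0]]
cylinder [np.float64(317.3831037116127), np.float64(175.0390532441672)]
flask [np.float64(588.369777101835), np.float64(172.2730006638984)]
jar [np.float64(81.6034704954663), np.float64(137.77263069581764)]
0.97 [0.5827, -0.2591, 0.047]
0.15 [0.5232, -0.2886, 0.0092]
```

View pics/w2.png

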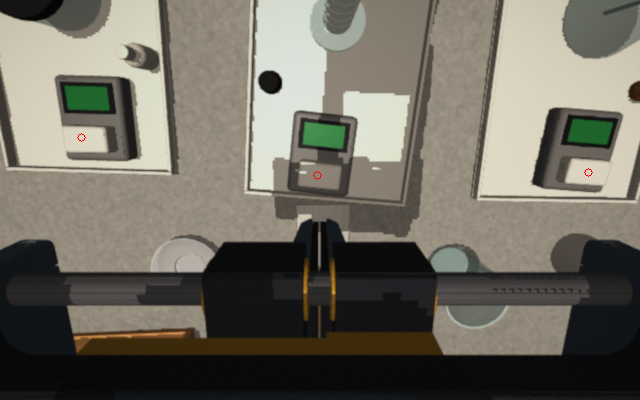

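The projected key centres land on the keys to within a few mm, and the camera housing will clear the glass. I'll press the cylinder's clock now.

Run:
```python
from h import *
press('cylinder')
snap('wrist','w3')
```

```text
[(0.059, 0.059, -0.1), (0.058, 0.0579, -1.2), (0.057, 0.0569, -0.2), (0.056, 0.0559, 1.1), (0.055, 0.055, 0.2), (0.054, 0.054, -0.3), (0.053, 0.053, -0.0), (0.052, 0.0519, 0.6), (0.051, 0.051, 0.9), (0.05, 0.0499, -0.2), (0.049, 0.0489, -0.0), (0.048, 0.0479, 0.2), (0.047, 0.047, -0.7), (0.046, 0.0462, 2.5), (0.045, 0.0451, 3.6), (0.044, 0.044, 2.8), (0.043, 0.043, 3.9), (0.042, 0.042, 2.3), (0.041, 0.041, 2.6), (0.04, 0.04, 2.8), (0.039, 0.039, 3.1), (0.038, 0.0381, 3.3), (0.037, 0.0374, 6.1), (0.036, 0.0367, 7.4)]
t 15.9917
```

View pics/w3.png

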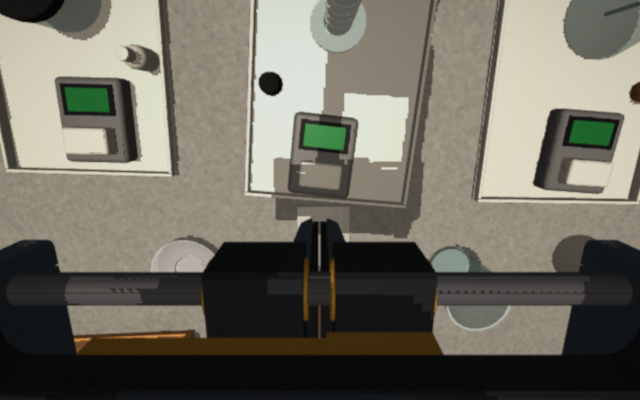

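The force trace is as expected: contact at 0.0465, the key moving at about 3 N, and the end of travel at 0.038. The case hasn't moved. Now the flask's clock.

```bash
sed -i 's/\.060+OV\],v=.12/.051+OV],v=.12/; s/z=.060; log/z=.051; log/' h.py
python3 - <<'E'
from h import *
hover('flask',np.pi/2)
p=snap('wrist','w4a'); print(arm.observe()['tool_pos'])
press('flask')
snap('wrist','w4')
E
cd pics; python3 -c "
import cv2,numpy as np
cv2.imwrite('w4c.png',np.vstack([cv2.resize(cv2.imread(f),(448,280)) for f in('w4a.png','w4.png')]))"
```

```text
[0.61740751 0.26499529 0.44069415]
[(0.05, 0.05, 0.9), (0.049, 0.0489, 0.4), (0.048, 0.0479, 1.2), (0.047, 0.047, 0.3), (0.046, 0.0462, 1.6), (0.045, 0.0452, 2.3), (0.044, 0.0441, 2.8), (0.043, 0.043, 2.3), (0.042, 0.042, 2.2), (0.041, 0.041, 3.5), (0.04, 0.04, 2.5), (0.039, 0.039, 3.1), (0.038, 0.0381, 2.4), (0.037, 0.0374, 5.4), (0.036, 0.0368, 8.0)]
t 25.5833
```

View pics/w4c.png

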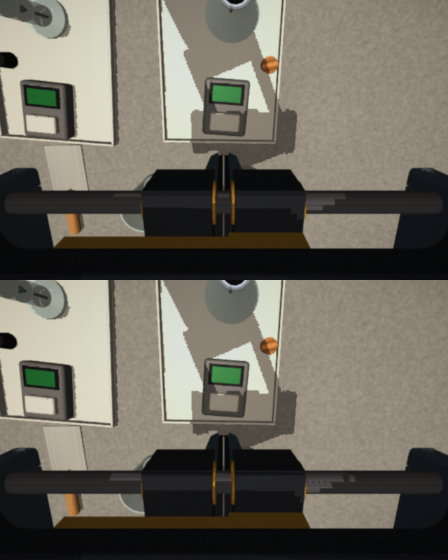

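The flask's key is fully down, with the same force trace, and its clock hasn't moved. The jar's clock is last.

```bash
python3 - <<'E'
from h import *
hover('jar',np.pi/2)
p=snap('wrist','w5a'); print(arm.observe()['tool_pos'])
press('jar')
snap('wrist','w5')
arm.movej([1.183,.32,1.565,0,1.257,-.02])
snap('side','s5'); snap('top','t5'); o=arm.observe(); print(o['t'],o['force'])
E
cd pics; python3 -c "
import cv2,numpy as np
cv2.imwrite('w5c.png',np.vstack([cv2.resize(cv2.imread(f),(448,280)) for f in('w5a.png','w5.png')]))
a=cv2.imread('side0.png');b=cv2.imread('s5.png');
cv2.imwrite('cmp.png',np.hstack([a[110:390,230:430],b[110:390,230:430]]).repeat(2,0).repeat(2,1)[:600])
a=cv2.imread('top0.png');b=cv2.imread('t5.png');print(cv2.absdiff(a,b)[100:310,150:500].max(2).__gt__(40).sum())
"
```

```text
[ 0.58198952 -0.26700308  0.44079646]
[(0.05, 0.0499, 0.3), (0.049, 0.0489, 0.1), (0.048, 0.0479, -0.3), (0.047, 0.0469, -0.3), (0.046, 0.0462, 1.0), (0.045, 0.0452, 2.8), (0.044, 0.0441, 2.7), (0.043, 0.043, 4.1), (0.042, 0.042, 1.1), (0.041, 0.041, 2.0), (0.04, 0.04, 2.2), (0.039, 0.039, 2.4), (0.038, 0.0381, 3.2), (0.037, 0.0374, 5.4), (0.036, 0.0368, 6.8), (0.035, 0.0361, 8.8)]
t 36.3083
39.5667 [-0.35584016  1.5811966  -0.19928209]
10
```

View pics/w5c.png

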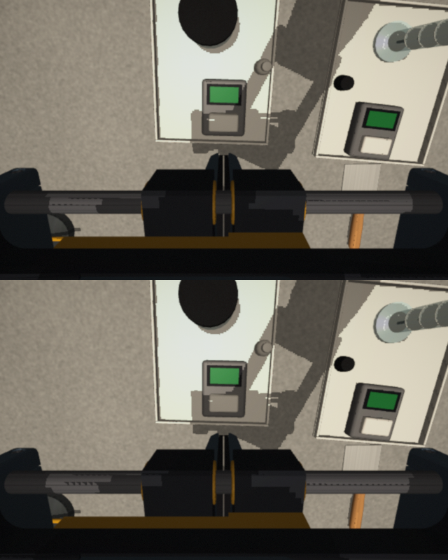

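View pics/cmp.png

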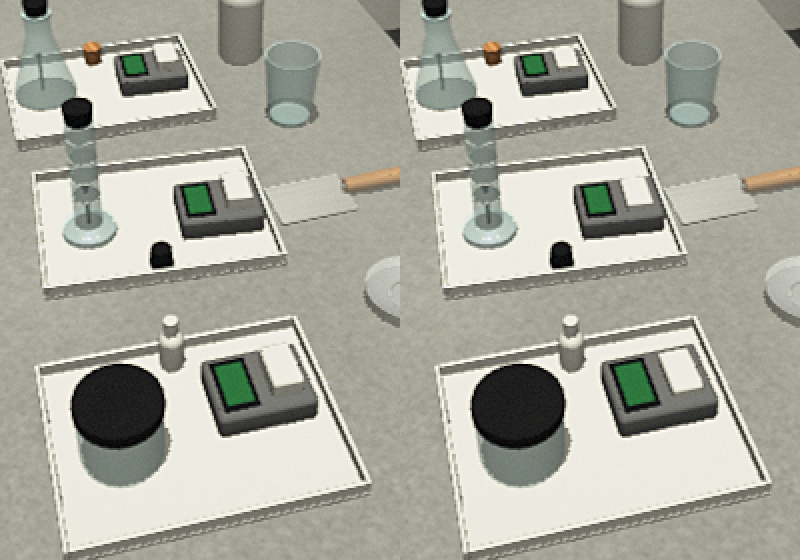

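The before and after views show all three keys lowered, with everything else in the same place.

```bash
python3 -c "
from rig import arm
arm.sign_off()"
```

```text
the job is handed in; nothing more can be done
```

I started all three stop-clocks in order: cylinder (middle tray), then flask (left tray), then jar (right tray). Each was pressed with the closed fingertips. The arm then went back to its start pose, clear of everything, and I handed the job in at about 40 s of the 54 s allowed.

- **Presses:** Every key met the fingertips at about 46.5 mm and moved at about 3 N. It reached the end of its travel near 38 mm. The hardest push read was 8.8 N, well under the 30 N limit.
- **Final pictures:** All three keys sit visibly lower. The top view of the trays matches the one from the start almost exactly (10 pixels differ). I saw no shift in the clocks, glassware or bystanders.
- **Disagreement:** The side and top views put the keys up to about 10 mm apart. I used the top-view positions after the wrist camera agreed to within a few mm.
- **Failed checks:** None. `sign_off` gives no verdict, so the final judging result isn't known.

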